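# Wedge the kitting turntable's brake

### The arm

A 6-joint arm with a two-finger parallel gripper is mounted at the origin on the work surface. World frame = base frame: x ahead of the robot, y to its left, z up, the work surface at z = 0. Lengths are in m, angles in rad, forces in N, time in s.
With the tool pointing down it reaches from about 0.275 to 0.85 m from the base axis. Payload 19 kg.
Tool frame: the origin (TCP) lies midway between the tips of the shut fingers; the grasp point (between the pads) lies 19 mm behind it; z points along the fingers, y is the line along which they close (so a half turn about z gives the same grasp; the last joint's range is limited). The gripper opens to 85 mm and grips with 20 to 120 N. Pads are 22 mm wide; open, the fingers measure 114 mm over their backs; the gripper's body (76 mm by 85 mm) begins 54 mm behind the grasp point. The pads swing forward as they close: fully open they stand 13 mm farther back than shut.
Start: joints at [-1.473, 0.15, 1.437, -0, 1.554, -0.134], TCP at [0.132, -0.56, 0.202] pointing down, gripper open.
Joint ranges: [-2.8, 2.8], [-0.68, 2.1], [0.12, 2.68], [-1.39, 4.53], [0.16, 2.79], [-2.81, 2.81]. Speed limits (rad/s): [1.89, 1.89, 2.22, 3.01, 3.01, 3.01].

### API

Orientations are given as [roll, pitch, yaw] about the fixed x, y, z axes, in that order (R = Rz(yaw) Ry(pitch) Rx(roll)).
In Python, from plant import read_state, camera, finish_job gives the robot as it stands.
- The arm moves only by the shell command python3 -m inch 'ROWS'. ROWS is JSON, a list that holds one entry, the list of rows, each a list of 5 numbers: the opening in per cent of the stroke, from 0 (shut) to 100 (fully open), then the shift along the tool's x, y, z in cm, then the turn about the tool's z in rad. A call has 1 to 20 rows; each row is the pose to reach, as a shift and turn from the pose commanded when the call began, along the tool's axes at that moment; what a row does not reach only later rows make up. A row lasts 1/12 s, in which the tool goes at most 41.7 mm and 7.16 degrees, less where a joint would pass 70% of its speed; a pose out of reach is approached as far as the arm can. A call with a gripper value outside its range is refused whole. The fingers move at their own pace and stop on an object; the grip force is fixed at half the most. Time passes only in rows, so rows that repeat a pose let the fingers close. It gives the time, the measured TCP pose, the force, the opening and the grip force at its end, in the units of the state.
- read_state(): the state, without advancing time (a new reading comes with each control period).
- camera(name): name is "scene" or "top" or "wrist"; returns a dict with "frame" (384x512x3 uint8, red, green, blue), "mtx" (3x3 intrinsics, pixels), "D" ([k1, k2, p1, p2, k3] as OpenCV has them; the pictures are not rectified), "pose" (4x4, takes a point from camera to world coordinates); the wrist camera has in their place "T_tool_cam" (4x4, takes a point from camera to tool coordinates, whose origin is the TCP and whose axes are the flange's). Camera axes: x right, y up, looking along -z (the intrinsics and any distortion apply to the point x, -y, -z); pixel columns grow to the right and rows downward; lengths in m; the calibration is good to about 2 mm. A picture is of the moment at which its call begins: read the wrist's pose just before it. There is no depth.
- finish_job(): hands the job in; it is judged then, once.
The state is a dict: "time": time; "joint_positions": joint angles; "qvel": joint speeds; "joint_efforts": joint torques, N m; "tcp_pos": TCP position; "eef_rot": TCP orientation; "ft_force": force on the tool from outside, world axes, zero at the start; "torque": the same for the moment, N m; "finger_gap": opening from 0.0 (shut) to 1.0 (fully open); "grasp_force": force on a finger pad.
Only numpy, scipy, OpenCV 4.12 (cv2) and the standard library are available. Lean on these libraries where they do the work, as an engineer would, in place of code of your own. Each camera call takes 0.05 s, during which the arm holds its last target. There are 200 camera calls.

### The job

Lock the kitting turntable: pick up the white nylon wedge, start its thin end in the slot between the aluminium fence and the steel brake shoe, straight side along the fence. Then tap or push gently on its thick end (no more than about 20 N) until it stops going forward because the shoe bears fully on the turntable's rim, and let go. Leave it flat in the slot, and the parts on the turntable undisturbed.

Things in the scene. Friction and masses are not known exactly. Their poses are not given: they have to be found in the camera images.
- wedge: White nylon wedge, 40 to 85 g, flat on the mat: 100 mm long (x), 24 mm high. From above: straight side at y = -14 mm; sloping side from y = +14 at the heel (x = -50, 28 mm thick) to y = -6 at the nose (x = +50, 8 mm thick), taper 1 in 5. Origin mid-length on its underside; +x to the nose, z up. Right in the slot, its x runs along the station's x, straight side along the fence.
- wedge_tab (a point): Centre of the top of the wedge's upright grip tab, near the heel: at x = -36, y = -2, z = 56 mm of the wedge. The tab is 24 mm long (wedge x), 16 mm thick (wedge y) and stands from z = 24 to 56 mm.
- wedge_nose (a point): Middle of the wedge's thin nose face: at x = +50, y = -10, z = 12 mm of the wedge.
- station: Fixed station of a gray turntable (280 mm across, top 27 mm above the mat, centre at x = 35, y = 182 mm; it turns stiffly). Origin: at the mouth of the wedge slot, on the mat, whose top is 3 mm above the work surface; +x runs into the slot, +y to the turntable, z up. The slot is open above and at both ends; the mat is its floor. Fence on its right (-y), shoe on its left.
- fence_mark (a point): Point on the station at x = 0, y = -9, z = 22 mm: where the top edge of the fence's face nominally starts. The aluminium fence is 22 mm high, 22 thick, 120 long (x = 0 to 120) with a 45 degree lead-in corner reaching back to x = -10. It is bolted down separately: its real face lies up to 4 mm either side (y) of this mark, unreported.
- slot_seat (a point): Point on the station at x = 65, y = -5, z = 12 mm, about where the nose stops. With the shoe at rest the slot's mouth is 15 mm wide (11 to 19). The wedge starts to push the shoe with its nose some 35 mm (15 to 55) past the mouth and stops at some 65 mm (45 to 85), by the fence's setting; the heel then stands 15 to 55 mm out of the mouth.
- shoe_pad (a point): Pad on the back of the sprung steel shoe (22 mm high): station x = 35, y = 36, z = 16 mm at rest. Its face slopes from y = +6 at x = 0 to y = -4 at x = 50, with a 45 degree lead-in. It slides along y only and stops on the rim at 6 mm (y = 42). Spring 1.6 to 6.4 N; friction keeps the wedge in. Pushing the wedge takes up to about 6 to 12 N before the stop, then rises steeply.
- buzzer: Bystander on the turntable: black round plastic buzzer, 30 mm across, 16 mm high. Origin under its centre.
- spreader: Bystander on the turntable: copper heat spreader plate 36 x 36 mm, 6 mm high. Origin under its centre.
- dip_socket: Bystander on the turntable: purple plastic DIP socket, 42 x 21 mm, 8 mm high, open in the middle. Origin under its centre.
- crystal: Bystander on the turntable: silver crystal oscillator can, 24 x 15 mm, 11 mm high. Origin under its centre.
Not all that is in view belongs to the job. What is meant by the wedge is not purple or yellow, and is the smaller of those in its own colour.

How it is judged:
By the outcome, as a careful person would: the job done as asked, in the order asked, and still so for the second after the job is handed in, with the robot touching nothing.
It also fails if it takes over 51 s, if anything falls off the work surface, if the arm or the gripper's body presses on something with over 40 N, if the wrist force passes 120 N, or if a joint passes its speed limit or range.

## Working session

There is one attempt and no reset: what is moved stays moved. The work goes in short steps, Python scripts to look and compute and a shell command to move; the robot and the scene stay as the last step left them, time stands still between calls to the robot, and variables do not carry over. Pictures are saved under pics/ and viewed, at most 10 in all, crops included, and the job is handed in when it is done.

```bash
ls; mkdir -p pics; cat > h.py <<'E'
import numpy as np, cv2
from scipy.spatial.transform import Rotation as R
from plant import read_state, camera
def cam(name):
    s=read_state(); c=camera(name)
    if name=="wrist":
        T=np.eye(4);T[:3,:3]=R.from_euler('xyz',s["eef_rot"]).as_matrix();T[:3,3]=s["tcp_pos"]
        c["pose"]=T@np.array(c["T_tool_cam"])
    c["pose"]=np.array(c["pose"]);c["mtx"]=np.array(c["mtx"],float);c["D"]=np.array(c["D"],float)
    return c
def ray(c,px,z):
    p=cv2.undistortPoints(np.array(px,float).reshape(-1,1,2),c["mtx"],c["D"]).reshape(-1,2)
    d=np.c_[p[:,0],-p[:,1],-np.ones(len(p))]@c["pose"][:3,:3].T
    o=c["pose"][:3,3]
    return o+d*((z-o[2])/d[:,2])[:,None]
def proj(c,P):
    P=np.atleast_2d(P);q=(P-c["pose"][:3,3])@c["pose"][:3,:3]
    return cv2.projectPoints(q*[1,-1,-1],np.zeros(3),np.zeros(3),c["mtx"],c["D"])[0].reshape(-1,2)
def save(c,n,crop=None,k=1):
    f=c["frame"]
    if crop: f=f[crop[1]:crop[3],crop[0]:crop[2]]
    cv2.imwrite("pics/"+n,cv2.resize(f[:,:,::-1],None,fx=k,fy=k,interpolation=cv2.INTER_CUBIC))
E
python3 - <<'E'
from h import *
import pickle
a=cam("top");b=cam("scene")
pickle.dump((a,b),open("c0.pkl","wb"))
save(a,"top0.png",None,1.5);save(b,"scene0.png",None,1.5)
s=read_state();print(s["time"],s["tcp_pos"],s["eef_rot"],s["finger_gap"]);print(a["pose"],a["D"])
E
```

```text
pics
0.1 [ 0.13204992 -0.55937234  0.20123567] [-3.14048837e+00 -1.62663118e-04  2.31790436e-01] 1.002695151803467
[[-0.02979375  0.99327847 -0.11184903  0.41461128]
 [-0.99950516 -0.03073441 -0.00669499 -0.08392727]
 [-0.0100876   0.11159421  0.99370266  1.15319744]
 [ 0.          0.          0.          1.        ]] [-0.07266442  0.          0.          0.          0.        ]
```

View pics/top0.png

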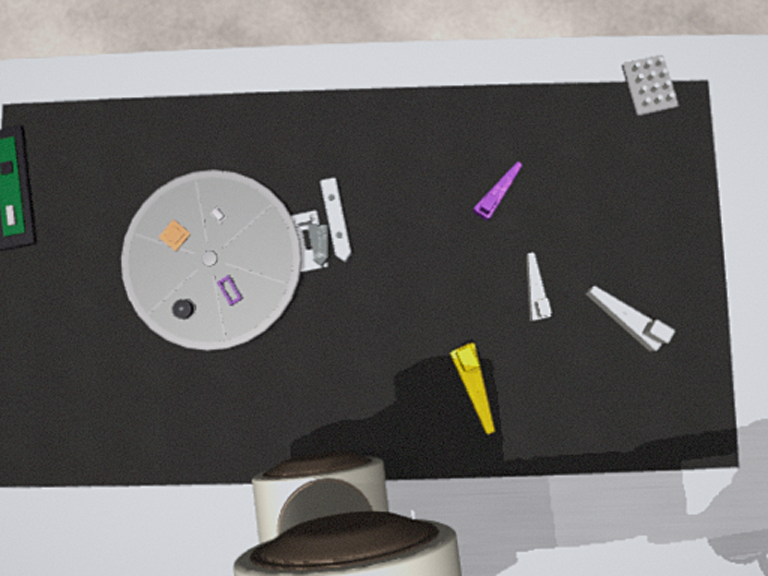

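View pics/scene0.png

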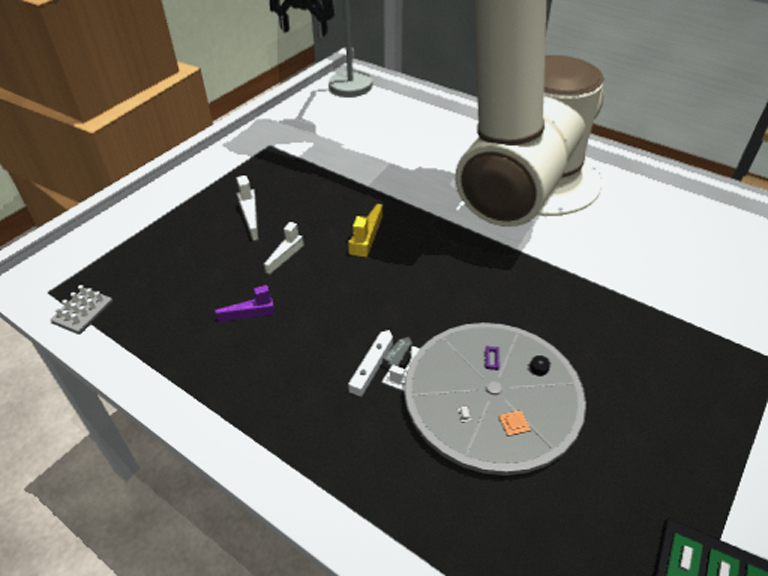

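The top view shows the small white wedge at (538,285)/1.5, with its nose up. The fence is at (335,220)/1.5, the shoe at (318,243)/1.5, and the turntable centre at about (210,259)/1.5. The slot mouth faces the robot.

```bash
python3 - <<'E'
from h import *
import pickle
a,b=pickle.load(open("c0.pkl","rb"))
f=a["frame"];g=cv2.cvtColor(f,cv2.COLOR_RGB2GRAY)
m=(g>105).astype(np.uint8); m[:, :]=m
n,l,st,ce=cv2.connectedComponentsWithStats(m)
for i in range(1,n):
    if 60<st[i,4]<30000: print(i,st[i],ce[i].round(1))
def quad(box,z):
    x0,y0,x1,y1=box; mm=np.zeros_like(m);mm[y0:y1,x0:x1]=m[y0:y1,x0:x1]
    cs,_=cv2.findContours(mm,0,2);c=max(cs,key=cv2.contourArea)
    ap=cv2.approxPolyDP(c,2,True).reshape(-1,2)
    return c,ap
c,ap=quad((340,160,375,220),.027);print("wedge",ap.tolist(),(ray(a,ap,.027)*1000).round(0).tolist(),(ray(a,ap,.059)*1000).round(0)[:,:2].tolist())
c,ap=quad((210,112,238,178),.025);print("fence",ap.tolist(),(ray(a,ap,.025)*1000).round(0)[:,:2].tolist())
# turntable
mm=np.zeros_like(m);mm[100:245,75:203]=m[100:245,75:203]
cs,_=cv2.findContours(mm,0,1);c=max(cs,key=cv2.contourArea).reshape(-1,2)
c=c[c[:,0]<185]
p=ray(a,c,.030)[:,:2]
A=np.c_[2*p,np.ones(len(p))];s=np.linalg.lstsq(A,(p**2).sum(1),rcond=None)[0]
print("tt",s[:2],np.sqrt(s[2]+s[0]**2+s[1]**2))
save(a,"crop0.png",(180,100,380,230),4)
E
```

```text
2 [316 108  32  37 301] [331.6 127.1]
3 [   81   113   138   121 11720] [144.  171.8]
4 [213 118  21  56 592] [223.5 145.1]
5 [  4 137   6  13  68] [  6.3 143.1]
6 [352 168  16  46 425] [357.7 193.6]
7 [391 191  59  43 827] [421.6 212.8]
9 [300 229  30  60 697] [315.5 254.7]
wedge [[354, 168], [352, 190], [354, 212], [365, 211], [367, 207]] [[591.0, -290.0, 27.0], [541.0, -282.0, 27.0], [490.0, -284.0, 27.0], [492.0, -310.0, 27.0], [501.0, -315.0, 27.0]] [[586.0, -284.0], [537.0, -277.0], [488.0, -279.0], [489.0, -303.0], [498.0, -308.0]]
fence [[216, 119], [213, 122], [223, 169], [230, 173], [233, 165], [222, 118]] [[717.0, 25.0], [710.0, 33.0], [599.0, 11.0], [589.0, -4.0], [607.0, -12.0], [719.0, 11.0]]
tt [0.59681248 0.2033437 ] 0.13863563195459805
```

View pics/crop0.png

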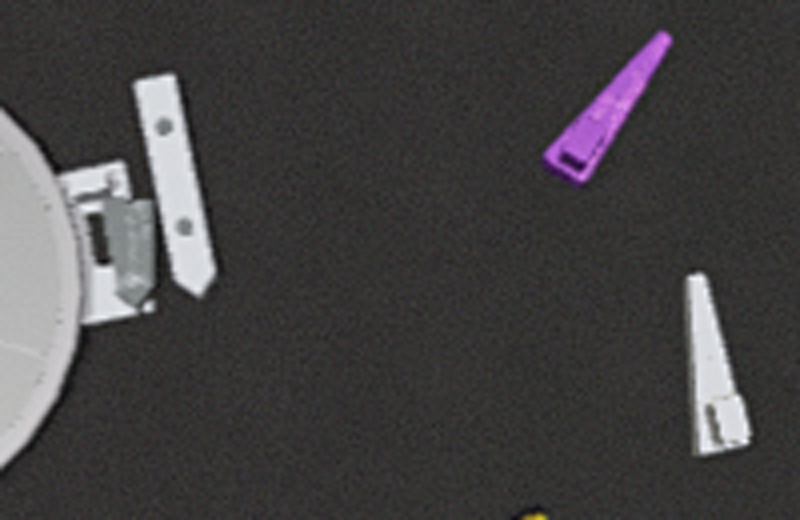

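The crop confirms the wedge lies heel toward the robot, with its straight side on the right at yaw ≈ +8°. That puts the tab near (505,-298) mm. The slot's yaw is about 11.5° and its mouth is near (599,18). I'll move above the tab and take a close look.

```bash
python3 -m inch '[[[100,10,-4,1,0.02],[100,20,-8,2,0.05],[100,30,-12,3,0.07],[100,40,-16,4,0.09],[100,42.3,-16.8,5,0.09],[100,42.3,-16.8,5,0.09],[100,42.3,-16.8,5,0.09],[100,42.3,-16.8,5,0.09],[100,42.3,-16.8,5,0.09],[100,42.3,-16.8,5,0.09],[100,42.3,-16.8,5,0.09],[100,42.3,-16.8,5,0.09],[100,42.3,-16.8,5,0.09],[100,42.3,-16.8,5,0.09],[100,42.3,-16.8,5,0.09]]]'
python3 - <<'E'
from h import *
import pickle
c=cam("wrist");pickle.dump(c,open("w1.pkl","wb"));save(c,"w1.png",None,1.4)
s=read_state();print(s["time"],s["tcp_pos"],s["eef_rot"],s["finger_gap"],s["ft_force"])
yw=.14;Rz=R.from_euler('z',yw).as_matrix()
for y in [.14]:
    P=np.array([[-50,-14,24],[50,-14,24],[50,-6,24],[-50,14,24],[-36,-2,56]])/1e3@Rz.T+[.5405,-.291,.003]
    print(proj(c,P).round(0)*1.4)
E
```

```text
time: 1.35
tcp_pos: [0.5044, -0.2996, 0.1518]
eef_rot: [-3.142, 0.0, 0.141]
ft_force: [-0.5, 0.3, -1.1]
finger_gap: 1.001
grasp_force: 0.0
1.4 [ 0.50435982 -0.2997847   0.15197829] [3.14143647e+00 9.45727355e-07 1.40376411e-01] 0.9982075620517825 [ 0.022269   -0.29672743 -1.91004082]
[[369.6 266. ]
 [371.  123.2]
 [359.8 123.2]
 [331.8 266. ]
 [352.8 260.4]]
```

View pics/w1.png

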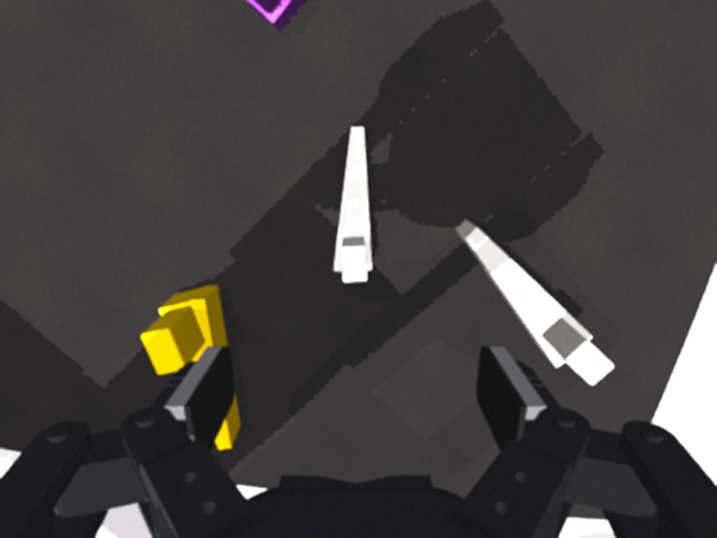

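The wedge is at centre. Its tab top is at about (355,263) and its nose at (357,127) in the 1.4x picture. The yaw looks slightly larger than my estimate, so I'll measure it.

```bash
python3 - <<'E'
from h import *
import pickle
c=pickle.load(open("w1.pkl","rb"))
f=c["frame"];g=cv2.cvtColor(f,cv2.COLOR_RGB2GRAY)
m=np.zeros_like(g);m[80:205,225:280]=(g[80:205,225:280]>135)
cs,_=cv2.findContours(m,0,1);k=max(cs,key=cv2.contourArea).reshape(-1,2)
rows=np.arange(95,165);
L=ray(c,[(np.where(m[r])[0].min()-.5,r) for r in rows],.027);Rr=ray(c,[(np.where(m[r])[0].max()+.5,r) for r in rows],.027)
for e in(L,Rr):
    q=np.polyfit(e[:,0],e[:,1],1);print("yaw",np.arctan(q[0]),"y at .54",np.polyval(q,.54))
print("ymin nose",k[:,1].min(), ray(c,[[255,k[:,1].min()-.5]],.027))
t=np.where(m[194:200]);
for r in (190,194,198,200): print(r,np.where(m[r])[0][[0,-1]] if m[r].any() else None)
print(k[:,1].max())
h=[np.where(m[185])[0].min()-.5,np.where(m[197])[0].min()-.5,np.where(m[197])[0].max()+.5]
print(ray(c,[[h[1],197],[h[2],197],[253,k[:,1].max()+.5]],.059))
E
```

```text
yaw 0.005928568570509208 y at .54 -0.2842127313692408
yaw 0.20801138787728882 y at .54 -0.303507497685806
ymin nose 90 [[ 0.58931538 -0.28844287  0.027     ]]
190 [238 265]
194 [244 262]
198 [244 262]
200 [244 261]
201
[[ 0.49330922 -0.29136046  0.059     ]
 [ 0.49577746 -0.308714    0.059     ]
 [ 0.49020331 -0.30065144  0.059     ]]
```

```bash
python3 -m inch '[[[50,-0.08,-0.14,3.5,-0.065],[50,-0.08,-0.14,7,-0.065],[50,-0.08,-0.14,9.5,-0.065],[50,-0.08,-0.14,11,-0.065],[50,-0.08,-0.14,11.7,-0.065],[50,-0.08,-0.14,11.7,-0.065],[50,-0.08,-0.14,11.7,-0.065],[50,-0.08,-0.14,11.7,-0.065],[0,-0.08,-0.14,11.7,-0.065],[0,-0.08,-0.14,11.7,-0.065],[0,-0.08,-0.14,11.7,-0.065],[0,-0.08,-0.14,11.7,-0.065],[0,-0.08,-0.14,11.7,-0.065],[0,-0.08,-0.14,11.7,-0.065],[0,-0.08,-0.14,11.7,-0.065],[0,-0.08,-0.14,11.7,-0.065]]]'
```

```text
time: 2.73
tcp_pos: [0.5042, -0.2976, 0.0348]
eef_rot: [-3.141, 0.0, 0.207]
ft_force: [0.1, 0.1, -0.2]
finger_gap: -0.0
grasp_force: 0.0
```

```bash
python3 - <<'E'
from h import *
import pickle
c=cam("wrist");pickle.dump(c,open("w2.pkl","wb"));save(c,"w2.png",None,1.2)
s=read_state();print(s["time"],s["tcp_pos"],s["finger_gap"],s["grasp_force"])
E
```

```text
2.7833 [ 0.50416785 -0.29761536  0.03477497] 0.0024432975021985103 0.0
```

View pics/w2.png

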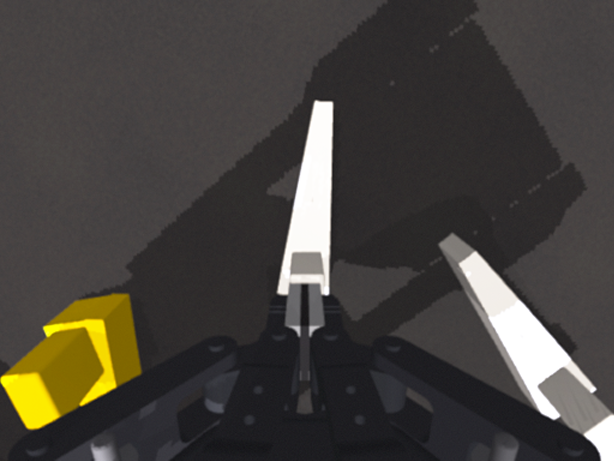

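The picture shows the fingers shut around (305,320). The tab's front is at (305,265), so it's unclear whether the fingers are behind the tab. I'll project known points and zoom in.

```bash
python3 - <<'E'
from h import *
import pickle
c=pickle.load(open("w2.pkl","rb"))
Rz=R.from_euler('z',.205).as_matrix()
P=np.array([[-50,-14,24],[50,-14,24],[50,-6,24],[-50,14,24],[-24,-10,24],[-24,6,24],[-24,-10,56],[-24,6,56],[-48,-10,56],[-48,6,56]])/1e3@Rz.T+[.5385,-.2895,.003]
p=proj(c,P);print(p.round(0).tolist())
t=proj(c,np.array([[.5042,-.2976,.0348],[.5042,-.2976,.0538]]));print("tcp",t.round(0).tolist())
f=c["frame"].copy()
for q in p: cv2.circle(f,tuple(int(v) for v in q),1,(255,0,0),-1)
for q in t: cv2.circle(f,tuple(int(v) for v in q),1,(0,255,0),-1)
c["frame"]=f;save(c,"w2b.png",(190,70,330,340),2.2)
print(c["T_tool_cam"])
E
```

```text
[[274.0, 244.0], [278.0, 83.0], [264.0, 83.0], [231.0, 244.0], [269.0, 207.0], [243.0, 207.0], [271.0, 227.0], [241.0, 227.0], [270.0, 267.0], [242.0, 267.0]]
tcp [[254.0, 228.0], [254.0, 242.0]]
[[ 1.36461538e-04  9.54690891e-01  2.97599200e-01  7.60257053e-02]
 [ 9.99999467e-01 -4.34949547e-04  9.36766315e-04 -2.92160329e-04]
 [ 1.02376291e-03  2.97598913e-01 -9.54690441e-01 -1.72662355e-01]
 [ 0.00000000e+00  0.00000000e+00  0.00000000e+00  1.00000000e+00]]
```

View pics/w2b.png

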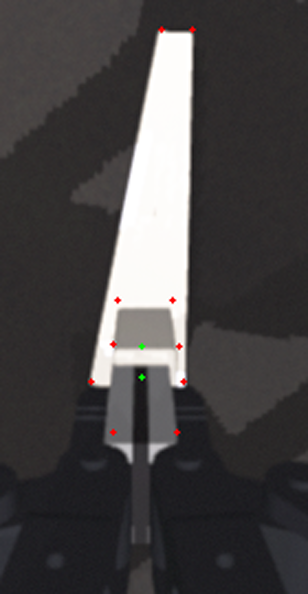

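```bash
python3 - <<'E'
from h import *
import pickle
for n in("w1","w2"):
    c=pickle.load(open(n+".pkl","rb"));c["pose"]=np.array(c["T_tool_cam"])
    for z in (0,-13,-26,-40):
        print(n,z,proj(c,np.array([[x,y,z] for x in(11,0,-11) for y in((-43,43) if n=="w1" else (0,))])/1e3).round(0).tolist())
s=read_state();print(s["joint_positions"])
b=cam("scene");save(b,"s2.png",(130,100,330,230),4)
E
```

```text
w1 0 [[184.0, 211.0], [325.0, 211.0], [185.0, 228.0], [323.0, 228.0], [186.0, 244.0], [322.0, 244.0]]
w1 -13 [[179.0, 219.0], [330.0, 219.0], [180.0, 237.0], [328.0, 237.0], [182.0, 254.0], [327.0, 254.0]]
w1 -26 [[173.0, 229.0], [335.0, 229.0], [175.0, 247.0], [334.0, 247.0], [176.0, 265.0], [332.0, 265.0]]
w1 -40 [[166.0, 240.0], [343.0, 240.0], [168.0, 260.0], [341.0, 260.0], [170.0, 279.0], [339.0, 279.0]]
w2 0 [[254.0, 211.0], [254.0, 228.0], [254.0, 244.0]]
w2 -13 [[254.0, 219.0], [254.0, 237.0], [254.0, 254.0]]
w2 -26 [[254.0, 229.0], [254.0, 248.0], [254.0, 265.0]]
w2 -40 [[254.0, 241.0], [254.0, 261.0], [254.0, 280.0]]
[-6.64866440e-01  2.81946207e-01  1.62782496e+00  7.63256260e-05
  1.23194152e+00  6.99065591e-01]
```

View pics/s2.png

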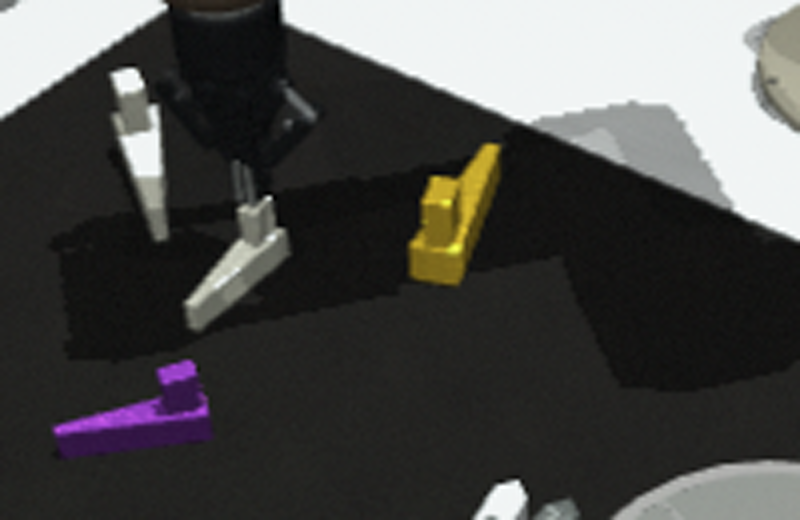

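The shut fingertips sit over the tab top. Both the wrist picture (tip front at raw row 236) and the scene view show the real tips about 27–34 mm behind the reported TCP. I'll open, go about 28 mm lower and grip again.

```bash
python3 -m inch '[[[50,0,0,0,0],[50,0,0,0,0],[50,0,0,0,0],[50,0,0,0,0],[50,0,0,0,0],[50,0,0.08,1,0],[50,0,0.08,2,0],[50,0,0.08,2.8,0],[50,0,0.08,2.8,0],[50,0,0.08,2.8,0],[0,0,0.08,2.8,0],[0,0,0.08,2.8,0],[0,0,0.08,2.8,0],[0,0,0.08,2.8,0],[0,0,0.08,2.8,0],[0,0,0.08,2.8,0],[0,0,0.08,2.8,0]]]'
```

```text
time: 4.25
tcp_pos: [0.5046, -0.2986, 0.0074]
eef_rot: [3.141, -0.001, 0.207]
ft_force: [-0.3, 0.3, 6.1]
finger_gap: 0.169
grasp_force: 59.7
```

The tab is gripped. I'll lift it high to clear the yellow wedge and carry it to a point before the mouth.

```bash
python3 -m inch '[[[0,0,0,-2,0],[0,0,0,-5,0],[0,0.2,-1.5,-8,0],[0,0.5,-4.5,-9,0],[0,0.9,-8,-9,0],[0,1.3,-11.5,-9,0],[0,1.7,-15,-9,0],[0,2.1,-18.5,-9,0],[0,2.4,-22,-9,0],[0,2.8,-25.5,-8,0],[0,3,-28,-7,0],[0,3.1,-29.4,-6,0],[0,3.1,-29.4,-5,0],[0,3.1,-29.4,-5,0],[0,3.1,-29.4,-5,0],[0,3.1,-29.4,-5,0]]]'
python3 - <<'E'
from h import *
import pickle
c=cam("wrist");pickle.dump(c,open("w3.pkl","wb"));save(c,"w3.png",None,1.5)
s=read_state();print(s["time"],s["tcp_pos"],s["eef_rot"],s["finger_gap"],s["ft_force"])
E
```

```text
time: 5.58
tcp_pos: [0.4747, -0.0052, 0.0573]
eef_rot: [3.141, -0.0, 0.206]
ft_force: [-0.9, -0.7, -0.4]
finger_gap: 0.174
grasp_force: 58.9
5.6333 [ 0.47474409 -0.00520304  0.05735301] [ 3.14137843e+00 -5.83000679e-04  2.05632383e-01] 0.1732329945514986 [-0.21414804 -0.59709968 -1.22869877]
```

View pics/w3.png

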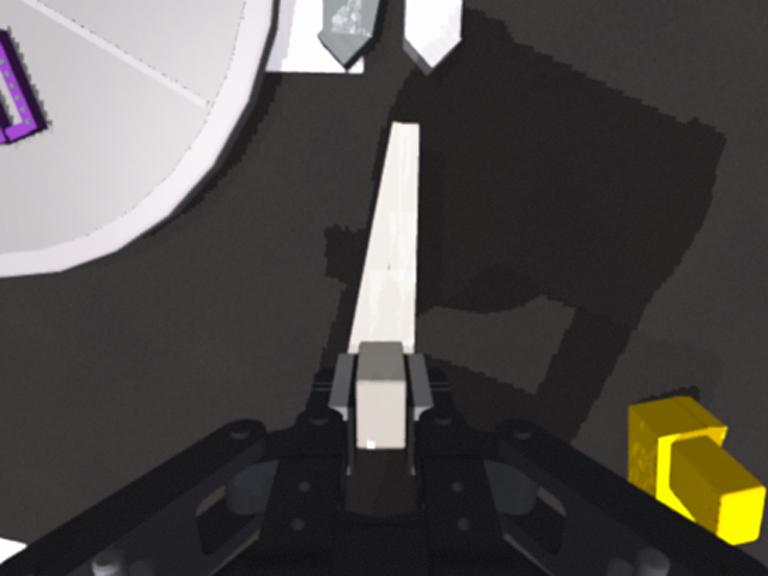

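The wedge is held squarely. Its nose is at (405,123), the fence face's top corner at about (405,42) and the shoe tip at about (347,68) in the 1.5x picture. I'll turn these into tool offsets.

```bash
python3 - <<'E'
from h import *
import pickle
c=pickle.load(open("w3.pkl","rb"))
s=read_state();Rt=R.from_euler('xyz',s["eef_rot"]).as_matrix();t0=np.array(s["tcp_pos"])
def tool(px,z): return ((ray(c,np.array(px)/1.5,z)-t0)@Rt*1000).round(1).tolist()
g=cv2.cvtColor(c["frame"],cv2.COLOR_RGB2GRAY).astype(int)
def edge(r,lo,hi,sgn):
    d=np.diff(g[r,lo:hi])*sgn; i=np.argmax(d); return lo+i+.5+.5
# fence left edge rows 2..24, wedge right edge rows 90..220
F=[[edge(r,260,285,1)*1.5-.75,r*1.5] for r in range(2,26,4)]
W=[[edge(r,270,290,-1)*1.5-.75,r*1.5] for r in range(88,226,15)]
L=[[edge(r,228,268,1)*1.5-.75,r*1.5] for r in range(88,226,15)]
S=[[edge(r,243,262,-1)*1.5-.75,r*1.5] for r in range(2,24,4)]
print("F",F,tool(F,.025));print("W",tool(W,.077));print("L",tool(L,.077));print("S",S,tool(S,.025))
print("nose",tool([[405,123]],.077)); print("fence tip/corner",tool([[430,70],[405,42],[461,42],[347,68]],.025))
E
```

```text
F [[np.float64(405.75), 3.0], [np.float64(404.25), 9.0], [np.float64(404.25), 15.0], [np.float64(404.25), 21.0], [np.float64(404.25), 27.0], [np.float64(404.25), 33.0]] [[134.0, 9.8, 32.4], [131.8, 9.2, 32.4], [129.5, 9.2, 32.4], [127.3, 9.3, 32.4], [125.0, 9.3, 32.4], [122.7, 9.3, 32.4]]
W [[81.7, 11.6, -19.6], [74.7, 11.7, -19.6], [67.5, 11.9, -19.6], [60.2, 11.6, -19.6], [52.7, 11.7, -19.6], [44.9, 11.9, -19.6], [37.0, 11.6, -19.6], [28.8, 11.7, -19.6], [20.4, 11.9, -19.6], [11.6, 11.6, -19.6]]
L [[81.7, 2.4, -19.6], [74.7, 1.0, -19.6], [67.5, -0.4, -19.6], [60.2, -1.4, -19.6], [52.6, -3.0, -19.6], [44.9, -4.6, -19.6], [37.0, -6.2, -19.6], [28.8, -7.8, -19.6], [20.3, -9.6, -19.6], [11.6, -11.4, -19.6]]
S [[np.float64(377.25), 3.0], [np.float64(375.75), 9.0], [np.float64(375.75), 15.0], [np.float64(374.25), 21.0], [np.float64(372.75), 27.0], [np.float64(371.25), 33.0]] [[134.0, -1.7, 32.4], [131.8, -2.3, 32.4], [129.5, -2.3, 32.4], [127.3, -3.0, 32.4], [125.0, -3.6, 32.4], [122.7, -4.2, 32.4]]
nose [[84.4, 7.4, -19.6]]
fence tip/corner [[108.5, 20.2, 32.4], [119.3, 9.7, 32.4], [119.5, 32.8, 32.4], [109.3, -14.4, 32.4]]
```

The fence face is at tool y = 9.3 mm, the wedge's straight side at 11.7 mm, and they are parallel. The mouth is at tool x = 119 mm, the nose at 84 mm, and the slot is 14.4 mm wide. I'll shift y by −3.5 mm, go down and insert about 18 mm.

```bash
python3 -m inch '[[[0,0,-0.35,1.5,0],[0,0,-0.35,3,0],[0,0,-0.35,4.2,0],[0,0,-0.35,4.8,0],[0,0,-0.35,4.9,0],[0,1,-0.35,4.9,0],[0,2,-0.35,4.9,0],[0,3,-0.35,4.9,0],[0,3.7,-0.35,4.9,0],[0,4.2,-0.35,4.9,0],[0,4.7,-0.35,4.9,0],[0,5.2,-0.35,4.9,0],[0,5.2,-0.35,4.9,0],[0,5.2,-0.35,4.9,0]]]'
python3 - <<'E'
from h import *
import pickle
c=cam("wrist");pickle.dump(c,open("w4.pkl","wb"));save(c,"w4.png",(160,0,360,260),2.2)
E
```

```text
time: 6.8
tcp_pos: [0.5245, 0.0098, 0.0077]
eef_rot: [-3.142, 0.0, 0.207]
ft_force: [0.6, -0.4, -0.9]
finger_gap: 0.17
grasp_force: 58.9
```

View pics/w4.png

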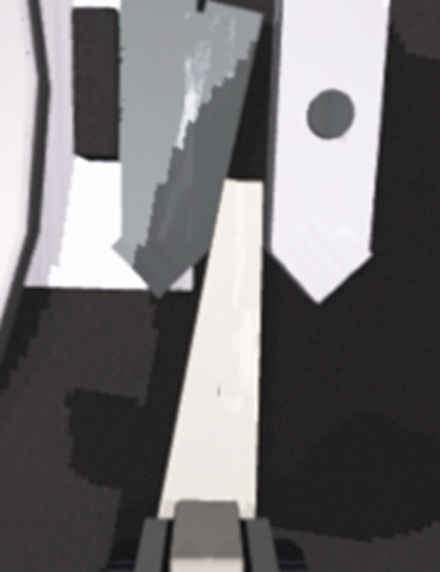

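The nose is about 18 mm past the mouth, with about 2 mm to the fence and no contact. I'll nudge it toward the fence, set it down, release, and bring the shut fingers down behind the heel.

```bash
python3 -m inch '[[[0,0,0.12,0,0],[0,0,0.12,0.07,0],[0,0,0.12,0.07,0],[50,0,0.12,0.07,0],[50,0,0.12,0.07,0],[50,0,0.12,0.07,0],[50,0,0.12,0.07,0],[50,0,0.12,-1,0],[50,0,0.12,-3,0],[50,0,0.12,-4.8,0],[50,0,0.12,-5,0],[0,-1.5,0.12,-5,0],[0,-3.5,0.12,-5,0],[0,-4.8,0.12,-5,0],[0,-4.8,0.12,-5,0],[0,-4.8,0.12,-5,0]]]'
python3 -m inch '[[[0,0,0,2,0],[0,0,0,4,0],[0,0,0,5.6,0],[0,0,0,6.5,0],[0,0,0,6.5,0],[0,0,0,6.5,0]]]'
python3 - <<'E'
from h import *
import pickle
c=cam("wrist");pickle.dump(c,open("w5.pkl","wb"));save(c,"w5.png",(130,0,390,384),1.56)
E
```

```text
time: 8.18
tcp_pos: [0.4779, -0.0013, 0.0584]
eef_rot: [3.141, -0.001, 0.206]
ft_force: [0.7, -0.8, 0.4]
finger_gap: 0.001
grasp_force: 0.0
time: 8.68
tcp_pos: [0.4782, -0.0012, -0.007]
eef_rot: [-3.141, 0.0, 0.207]
ft_force: [0.4, 0.5, 0.1]
finger_gap: 0.002
grasp_force: 0.0
```

View pics/w5.png

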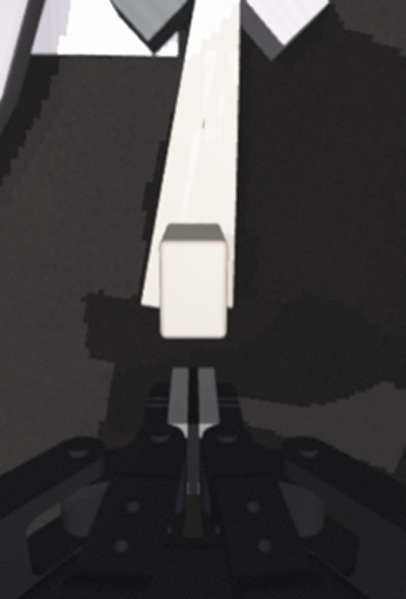

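The shut fingers stand centred behind the heel, and the wedge lies along the fence in the mouth. Next I'll push gently, watching the force.

```bash
python3 -m inch '[[[0,0.8,0,0,0],[0,1.6,0,0,0],[0,1.9,0,0,0],[0,2.1,0,0,0],[0,2.3,0,0,0],[0,2.5,0,0,0],[0,2.7,0,0,0],[0,2.9,0,0,0],[0,3.1,0,0,0],[0,3.3,0,0,0],[0,3.5,0,0,0]]]'
python3 -m inch '[[[0,0.15,0,0,0],[0,0.3,0,0,0],[0,0.45,0,0,0],[0,0.6,0,0,0],[0,0.75,0,0,0],[0,0.9,0,0,0]]]'
python3 - <<'E'
from h import *
c=cam("wrist");import pickle;pickle.dump(c,open("w6.pkl","wb"))
s=read_state();print(s["ft_force"],s["time"])
g=cv2.cvtColor(c["frame"],cv2.COLOR_RGB2GRAY)
m=np.zeros_like(g);m[0:250,225:285]=g[0:250,225:285]>135
for r in (60,100,130,150,170,190,200,210,220,235): 
    w=np.where(m[r])[0];print(r,w[[0,-1]] if len(w) else None)
E
```

```text
time: 9.65
tcp_pos: [0.5122, 0.006, -0.0072]
eef_rot: [-3.141, -0.0, 0.207]
ft_force: [0.1, -0.3, 0.7]
finger_gap: 0.0
grasp_force: 0.2
time: 10.15
tcp_pos: [0.5208, 0.0078, -0.0072]
eef_rot: [-3.141, 0.0, 0.207]
ft_force: [-2.9, 0.7, 0.6]
finger_gap: -0.003
grasp_force: 1.9
[-3.21362456 -0.0721712   0.11749294] 10.2
60 [225 284]
100 [250 284]
130 [243 283]
150 [239 282]
170 [235 280]
190 [230 279]
200 [228 279]
210 [226 278]
220 [225 278]
235 [228 277]
```

```bash
python3 -m inch '[[[0,0.1,0,0,0],[0,0.2,0,0,0],[0,0.3,0,0,0],[0,0.4,0,0,0],[0,0.5,0,0,0],[0,0.6,0,0,0]]]' | egrep 'time|pos|ft'
python3 -m inch '[[[0,0.1,0,0,0],[0,0.2,0,0,0],[0,0.3,0,0,0],[0,0.4,0,0,0],[0,0.5,0,0,0],[0,0.6,0,0,0]]]'| egrep 'time|pos|ft'
```

```text
time: 10.7
tcp_pos: [0.5268, 0.009, -0.0072]
ft_force: [-3.2, -0.9, 0.0]
time: 11.2
tcp_pos: [0.5326, 0.0102, -0.0072]
ft_force: [-4.1, -3.8, 0.8]
```

```bash
python3 -m inch '[[[0,0.1,0,0,0],[0,0.2,0,0,0],[0,0.3,0,0,0],[0,0.4,0,0,0]]]'| egrep 'time|pos|ft'
```

```text
time: 11.53
tcp_pos: [0.5365, 0.011, -0.0072]
ft_force: [-5.2, -3.7, 0.7]
```

```bash
python3 -m inch '[[[0,0.1,0,0,0],[0,0.2,0,0,0],[0,0.3,0,0,0],[0,0.4,0,0,0]]]'| egrep 'time|pos|ft'
```

```text
time: 11.87
tcp_pos: [0.5404, 0.0117, -0.0072]
ft_force: [-4.9, -4.7, 1.5]
```

```bash
python3 -m inch '[[[0,0.1,0,0,0],[0,0.2,0,0,0],[0,0.3,0,0,0]]]'| egrep 'time|pos|ft'
```

```text
time: 12.12
tcp_pos: [0.5431, 0.0122, -0.0072]
ft_force: [-10.1, -6.8, 2.8]
```

```bash
python3 -m inch '[[[0,0.1,0,0,0],[0,0.2,0,0,0],[0,0.3,0,0,0]]]'| egrep 'time|pos|ft'
```

```text
time: 12.37
tcp_pos: [0.5442, 0.0125, -0.0075]
ft_force: [-26.9, -12.3, 13.3]
```

It stopped: force rose steeply with the nose at about 62 mm. The last step overshot to about 27–30 N, so I'm backing off at once.

```bash
python3 -m inch '[[[0,-0.5,0,0,0],[0,-2,0,0,0],[0,-4,0,0,0],[0,-5,0,0,0],[0,-5,0,-3,0],[0,-5,0,-6,0],[0,-5,0,-8,0],[0,-5,0,-8,0],[0,-5,0,-8,0]]]'| egrep 'time|pos|ft'
python3 - <<'E'
from h import *
import pickle
c=cam("wrist");pickle.dump(c,open("w7.pkl","wb"))
s=read_state();Rt=R.from_euler('z',.206).as_matrix()
g=cv2.cvtColor(c["frame"],cv2.COLOR_RGB2GRAY).astype(int);hsv=cv2.cvtColor(c["frame"],cv2.COLOR_RGB2HSV)
# tab top from image: brightness profile along column through the tab
o=np.array([.599,.014,0])  # approx mouth
st=lambda px,z:(((ray(c,px,z)-o)@Rt)*1000).round(1)[:,:2].tolist()
print(s["tcp_pos"])
print(st([[0,0],[511,0],[256,200]],.027))
for r in range(20,300,14): 
    d=np.diff(g[r,200:320]);ix=np.where(abs(d)>25)[0]+200
    print(r,[(int(i),int(d[i-200])) for i in ix])
col=g[:,256];d=np.diff(col);print([(int(i),int(d[i])) for i in np.where(abs(d)>25)[0]])
E
```

```text
time: 13.12
tcp_pos: [0.4984, 0.0029, 0.074]
ft_force: [-0.5, -0.2, -1.6]
[0.49763921 0.002941   0.07280551]
[[45.7, 183.8], [46.2, -166.3], [-98.0, 8.2]]
20 [(213, 43), (214, 30), (252, 49), (253, 42), (284, -29), (285, -50), (294, -29), (297, 43), (298, 66), (307, -64), (308, -87), (309, -47)]
34 [(213, 46), (214, 38), (249, 47), (250, 42), (306, -57), (307, -92), (308, -56)]
48 [(214, -52), (246, 30), (247, 65), (305, -61), (306, -97), (307, -48)]
62 [(214, -46), (236, -27), (243, 26), (244, 65), (304, -51), (305, -89), (306, -58)]
76 [(218, -39), (235, -34), (236, -44), (238, 77), (239, 81), (272, -75), (273, -75), (277, 60), (278, 61), (299, -40), (300, -67), (301, -62), (302, -30)]
90 [(237, 78), (238, 109), (271, -47), (272, -95), (273, -63)]
104 [(234, 78), (235, 107), (268, 27), (271, -83), (272, -75)]
118 [(231, 58), (232, 109), (233, 36), (240, -30), (270, -48), (271, -84), (272, -54)]
132 []
146 []
160 []
174 []
188 []
202 []
216 []
230 []
244 [(239, 30), (250, -32), (256, 28), (267, -31)]
258 [(238, 28), (249, -29), (250, -28), (257, 29)]
272 [(240, 30), (249, -60), (250, -41), (256, 42), (257, 56), (265, -33), (266, -29)]
286 []
[(127, -59), (128, -76), (129, -47)]
```

```bash
python3 - <<'E'
from h import *
import pickle
c=pickle.load(open("w7.pkl","rb"));Rt=R.from_euler('z',.206).as_matrix();o=np.array([.5934,.0099,0])
st=lambda px,z:(((ray(c,px,z)-o)@Rt)*1000).round(1)[:,:2].tolist()
print("tab rear",st([[256,128.5]],.059))
print("straight side",st([[273,76.5],[272.2,90],[271.3,104],[270.8,118]],.027),"slope",st([[238.5,76],[238,90],[235,104],[232.2,118]],.027))
t=cam("top");pickle.dump(t,open("t7.pkl","wb"))
a=pickle.load(open("c0.pkl","rb"))[0]
d=cv2.absdiff(a["frame"],t["frame"])[100:250,75:203].max(2)>60
print("changed px on turntable",d.sum(),np.argwhere(d)[:, ::-1][::3].tolist()[:40])
E
```

```text
tab rear [[-35.1, 11.5]]
straight side [[-2.5, -0.3], [-11.4, 0.1], [-20.9, 0.6], [-30.5, 0.8]] slope [[-2.2, 23.4], [-11.5, 23.8], [-20.9, 26.0], [-30.5, 28.1]]
changed px on turntable 1499 [[89, 51], [100, 52], [100, 53], [98, 54], [101, 54], [125, 54], [99, 55], [102, 55], [125, 55], [99, 56], [125, 56], [98, 57], [119, 57], [125, 57], [98, 58], [122, 58], [98, 59], [96, 61], [96, 62], [96, 63], [94, 65], [94, 66], [94, 67], [94, 68], [93, 69], [126, 69], [125, 70], [125, 71], [125, 72], [92, 73], [126, 73], [93, 74], [75, 75], [125, 75], [92, 76], [126, 76], [124, 77], [91, 78], [125, 78], [91, 79]]
```

The nose depth is about 63 mm, which agrees with theory: (14.4+6−8)×5 = 62. The wedge's yaw looks 1–2° off, so I'll look from straight above the slot to measure it better.

```bash
python3 -m inch '[[[0,0,0,-3,0],[0,3,0,-4,0],[0,6,0,-4,0],[0,8,0,-4,0],[0,8.5,0,-4,0],[0,8.5,0,-4,0],[0,8.5,0,-4,0],[0,8.5,0,-4,0]]]'| egrep 'time|pos|ft'
python3 - <<'E'
from h import *
import pickle
c=cam("wrist");pickle.dump(c,open("w8.pkl","wb"))
Rt=R.from_euler('z',.206).as_matrix();o=np.array([.5934,.0099,0])
g=cv2.GaussianBlur(cv2.cvtColor(c["frame"],cv2.COLOR_RGB2GRAY),(3,3),0).astype(int)
st=lambda px,z:(((ray(c,px,z)-o)@Rt)*1000).round(1)[:,:2]
P=lambda x,y,z:proj(c,(np.array([[x,y,z]])/1e3@Rt.T+o+[0,0,.0]))[0]
for x in range(-30,125,10):
    r=int(round(P(x,0,27)[1]))
    if not 0<=r<384: continue
    lo,hi=int(P(x,36,25)[0]),int(P(x,-30,25)[0])
    d=np.diff(g[r,lo:hi]);ix=[i for i in range(1,len(d)-1) if abs(d[i])>14 and abs(d[i])>=abs(d[i-1]) and abs(d[i])>abs(d[i+1])]
    print(x,r,[(float(st([[lo+i+.5,r]],.026)[0,1]),int(d[i])) for i in ix])
E
```

```text
time: 13.88
tcp_pos: [0.5796, 0.0202, 0.1123]
ft_force: [0.2, 0.4, -0.5]
-30 209 [(28.1, 66), (4.4, -15), (0.7, -63)]
-20 198 [(26.1, 60), (20.7, -47), (3.6, 37), (-0.0, -64)]
-10 188 [(23.3, 62), (0.1, -77)]
0 177 [(24.1, 24), (0.3, -56), (-2.4, 49), (-20.9, -46)]
10 165 [(32.7, -37), (18.7, 52), (-22.2, -75)]
20 154 [(33.4, -28), (16.1, 52), (-22.7, -75)]
30 142 [(33.1, -30), (14.4, 51), (-6.9, -55), (-16.3, 49), (-23.2, -74)]
40 130 [(11.8, 28), (-23.6, -70)]
50 118 [(9.4, 46), (-23.2, -72)]
60 106 [(16.0, -76), (7.8, 67), (-23.7, -74)]
70 93 [(25.8, -39), (24.2, 25), (16.0, -78), (-1.2, 69), (-24.1, -77)]
80 80 [(16.0, -58), (-1.8, 61), (-24.5, -76)]
90 67 [(-1.6, 67), (-8.9, -51), (-18.5, 49), (-24.9, -71)]
100 54 [(-2.3, 64), (-24.5, -69)]
110 40 [(-2.1, 68), (-24.9, -78)]
120 27 [(-2.7, 73), (-25.4, -60)]
```

The wedge is flush with the fence: both run at −0.027 rad in this frame, within 0.5 mm. Nose depth is about 63 mm and the shoe has moved about 6 mm, so it is on the rim. The arm is clear of everything, so I'm handing in.

```bash
python3 -c "
from plant import finish_job
print(finish_job())"
```

```text
the job is handed in; nothing more can be done
None
```

The wedge is in the slot along the fence (within about 0.5 mm), pushed until it stopped with its nose about 63 mm in and the shoe moved about 6 mm, which puts it on the rim. I then let go and handed in at about 14 s. The last push overshot to about 30 N, above the 20 N asked, and I didn't check the turntable parts one by one, though the gripper stayed clear of them.

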